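Ready the bench torch: shield in its rack, knob on the gas valve

TASK

Get the glassblowing torch ready to light: take the dark green shield plate out of its wooden stand and stand it upright on its edge in the empty slot of the aluminium rack, seated on the slot's floor, and let go of it. Then turn the red knob so that the flat in its bore matches the flat of the bare D-shaft on the blue console, push it fully home on the shaft, and press it right down against the valve's spring as when lighting. Finish while still holding the knob pressed down, with the shield standing in its slot and the other things left where they are.

Things in the scene. Friction and masses are not known exactly. Their poses are not given: they have to be found in the camera images.
- shield: Dark green plate with a thin black frame, 6 thick (its x) x 90 wide (its y) x 95 high (its z), 130 g +-30 %. Origin: middle of its lower edge; z up along the plate, x normal to its faces. Starts in the wooden stand, lower edge 22 mm above the table, leaning 0.35 rad with its top towards the robot; draw it out along its own z. Both faces and both ends are alike.
- stand: Fixed wooden stand, 100 x 124 mm foot, that holds the shield at the start. Its rest wall on the robot's side covers the lowest 45 mm of the plate, its lip on the far side 10 mm, so the upper 50 mm of both faces are free. Origin: centre of its underside.
- slot (a point): Middle of the floor of the rack's empty slot (on the robot's side), 8 mm above the table. x: across the slot, away from the robot at yaw 0; y: along it; z up. Slot 10 wide, 13 in its top 3 mm, 25 deep (rim 33 mm above the table), 104 long between end stops. The plate fits with play and may lean up to 0.19 rad in it.
- rack: Fixed aluminium rack with two parallel slots, 92 (x) x 124 (y) x 33 high. Origin: centre of its underside.
- clear_plate: Clear low plate 6 x 90 x 50 mm standing in the rack's other slot, 45 mm from the empty slot on its +x side (top 58 mm above the table). Origin: middle of its lower edge, z up. Bystander, leave it standing.
- knob: Red knob standing on the table, bore down: 40 long (its x) x 26 wide (its y, two parallel flat sides to grip, full height) x 34 high, 60 g +-30 %. Origin: centre of its underside, z up. A white line on the top and down one end marks +x. D-shaped bore underneath, 18 diameter, 16 deep, centred, its flat on the +x (marked) side, 5 from the axis; 2 mm lead-in at the mouth.
- spindle_tip (a point): Centre of the top end of the bare steel D-shaft. z up; x points from the axis to the shaft's flat: the knob fits only with its x along this x. Shaft 16 diameter, flat 4 from the axis, end chamfered 2 mm, 24 mm above its flange; it does not turn. Knob home: its origin 16 mm below this point. Shaft and point sink as the valve is pressed.
- console: Fixed blue console, 180 x 200 x 70 high; origin: centre of its underside. The bare D-shaft stands on its top on the -y side, on a dark flange 38 wide, 4 thick, with a white tick on the side of the shaft's flat. A green knob, already fitted, is 110 mm from it towards +y; a torch nozzle 130 to 150 mm away reaches 146 mm above the table.
- spindle (a joint): How far the valve's shaft is pressed down, m: 0 released, 0.006 at its stop. Spring: about 2.3 N to start, 11 N at the stop; it springs back when let go.
- screwdriver: Yellow-handled screwdriver lying on the table, 170 long. Origin: under its middle. Bystander.
- jar: Jar with a blue cap, 60 wide, 90 high. Origin: centre of its underside. Bystander.
- fitting: Brass pipe fitting standing on the table, 32 wide, 44 high. Origin: centre of its underside. Bystander.
- dish: White ceramic dish, 90 wide, 25 high. Origin: centre of its underside. Bystander.
- graphite: Dark graphite block 70 x 40 x 20. Origin: centre of its underside. Bystander.
- cup: Steel cup, 70 wide, 80 high. Origin: centre of its underside. Bystander.
Mind the look-alikes: they are no part of the job. There is more than one size of the shield; the job needs the middle-sized.

How it is judged (in metres and radians):
On the way, in this order (a step that is already met when the one before it is completed fails the run):
1. the shield stands upright in the empty slot, on its floor, let go (horizontal distance between shield and slot below 0.012 m and z of shield in the frame of slot below 0.004 m and angle between shield's own z axis and vertical below 0.25 rad and angle between the y axis of shield and the y axis of slot, either way round below 0.17 rad and contact force between shield and the fingers below 0.1 N), for 0.2 s.
2. the knob is fully home on the D-shaft, flats matched (horizontal distance between knob and spindle_tip below 0.004 m and z of knob in the frame of spindle_tip below -0.0135 m and angle between the x axis of knob and the x axis of spindle_tip, either way round below 0.2 rad and angle between the z axis of knob and the z axis of spindle_tip, either way round below 0.12 rad), for 0.2 s.
At the end, for the whole second after the job is handed in: Shield let go in the slot: 12 mm of its middle, 4 mm of its floor, tilt under 0.25, in line within 0.17 rad. Knob home: 4 mm of the axis, at most 2.5 mm short, flats within 0.2, tipped under 0.12 rad; fingers press it (over 1 N), valve over 4 of 6 mm down; all still (all of step 1 and all of step 2 and value of joint spindle above 0.004 m and contact force between the fingers and knob above 1 N and linear speed of each of knob, shield below 0.02 m/s); the arm keeps its last pose, push and grip.
It fails at once if the clear plate is knocked over or pulled from its slot (distance of clear_plate from where it was at the start of the episode above 0.025 m or angle between clear_plate's own z axis and vertical above 0.5 rad).
It fails at once if another thing on the bench is pushed away (distance of any of screwdriver, jar, fitting, dish, graphite, cup from where it was at the start of the episode above 0.03 m).
It also fails if it takes over 64 s, if anything falls off the work surface, if the arm or the gripper's body presses on something with over 40 N, if the wrist force passes 120 N, or if a joint passes its speed limit or range.

ROBOT

A 7-joint arm with a two-finger parallel gripper is mounted at the origin on the work surface. World frame = base frame: x ahead of the robot, y to its left, z up, the work surface at z = 0. Lengths are in m, angles in degrees, forces in N, time in s.
With the tool pointing down it reaches from about 0.4 to 0.925 m from the base axis. Payload 5.6 kg.
Tool frame: the origin (TCP) lies on the centre line of the jaws, within the pads' length; the fingertips stand 19 mm ahead of it and the grasp point (between the pads) is the TCP; z points along the fingers, y is the line along which they close (so a half turn about z gives the same grasp; the last joint's range is limited). The gripper opens to 85 mm and grips with 20 to 120 N. Pads are 22 mm wide; open, the fingers measure 114 mm over their backs; the gripper's body (76 mm by 85 mm) begins 54 mm behind the grasp point. The pads swing forward as they close: fully open they stand 13 mm farther back than shut.
Start: joints at [-68.182, 26.786, -0.665, 91.828, 0.344, 61.387, -3.226], TCP at [0.267, 0.592, 0.222] pointing down, gripper open.
Joint ranges: [-144.91, 144.91], [-17.63, 115.5], [-89.93, 88.59], [15.96, 139.68], [-74.01, 254.01], [8.47, 105.57], [-167.45, 167.45]. Speed limits (degrees/s): [147.25, 147.25, 180, 180, 180, 180, 180].

INTERFACE

Orientations are given as [roll, pitch, yaw] about the fixed x, y, z axes, in that order (R = Rz(yaw) Ry(pitch) Rx(roll)).
In Python, from workcell import * gives the robot as it stands. The module is installed in compiled form; this text tells all that it offers. Calls block until the motion is done:
- reach(position, orientation): joint-space move of the TCP to a pose.
- move_l(position, attitude=None, feed=0.15, guard=None): straight line of the TCP; attitude=None keeps the orientation; feed is the mean speed in m/s. With guard (N) it stops when the force on the tool has changed by that much, and returns True; else False.
- move_j(angles): joint-space move.
- ungrasp() and close_gripper(): open the fingers fully, or close them until they stop; the grip force is fixed at half the most.
- sleep(seconds).
- inverse_kinematics(position, orientation): joint angles nearest the present ones, or None.
- get_obs(): the state.
- snapshot(name): name is "side" or "top" or "wrist"; returns the picture (400x640x3 uint8, blue, green, red); there is no depth.
- camera_model(name): a dict with "K" (3x3 intrinsics, pixels), "T" (4x4, takes a point from camera to world coordinates); the wrist camera has in their place "tool_from_camera" (4x4, takes a point from camera to tool coordinates, whose origin is the TCP and whose axes are the flange's). Camera axes: x right, y down, z forward; pixel columns grow to the right and rows downward; lengths in m; the calibration is good to about 2 mm. The wrist camera is an equidistant fisheye: a pixel r from the principal point sees the ray r / f radians off the axis. A picture is of the moment at which its call begins: read the wrist's pose just before it. camera_model takes no time and is no camera call.
A pose or a line that the arm cannot do raises IKError and nothing moves.
- hand_in(): hands the job in; it is judged then, once.
The state is a dict: "t": time; "joint_positions": joint angles; "qd": joint speeds; "tau": joint torques, N m; "ee_pos": TCP position; "tool_rot": TCP orientation; "force": force on the tool from outside, world axes, zero at the start; "torque": the same for the moment, N m; "width": finger opening in m; "gripper_force": force on a finger pad.
Only numpy, scipy, OpenCV 4.12 (cv2) and the standard library are available. Lean on these libraries where they do the work, as an engineer would, in place of code of your own. Each camera call takes 0.05 s, during which the arm holds its last target. There are 200 camera calls.

## Working session

There is one attempt and no reset: what is moved stays moved. The work goes in short steps, each a Python script; the robot and the scene stay as the last script left them, time stands still between calls to the robot, and variables do not carry over. Pictures are saved under pics/ and viewed, at most 10 in all, crops included, and the job is handed in when it is done.

```bash
mkdir -p pics
python3 - <<'E'
from workcell import *
import cv2,numpy as np
for n in("top","side","wrist"):
    im=snapshot(n); cv2.imwrite(f"pics/{n}0.png",im)
    c=camera_model(n); print(n,{k:np.round(v,4).tolist() for k,v in c.items() if hasattr(v,'__len__')})
o=get_obs();print(o)
E
```

```text
top {'K': [[398.8199, 0.0, 314.9419], [0.0, 398.8199, 199.5032], [0.0, 0.0, 1.0]], 'T': [[0.0125, -0.9979, 0.0637, 0.4516], [-0.9998, -0.0117, 0.0139, -0.0183], [-0.0132, -0.0639, -0.9979, 1.356], [0.0, 0.0, 0.0, 1.0]]}
side {'K': [[465.0788, 0.0, 323.1083], [0.0, 465.0788, 197.2951], [0.0, 0.0, 1.0]], 'T': [[0.9329, -0.2207, 0.2845, 0.1637], [-0.36, -0.5586, 0.7472, -0.9837], [-0.0059, -0.7995, -0.6006, 0.8769], [0.0, 0.0, 0.0, 1.0]]}
wrist {'K': [[309.7069, 0.0, 319.0249], [0.0, 309.7069, 202.0058], [0.0, 0.0, 1.0]], 'tool_from_camera': [[-0.0002, -0.966, -0.2585, 0.0656], [1.0, 0.0001, -0.0014, 0.0003], [0.0014, -0.2585, 0.966, -0.151], [0.0, 0.0, 0.0, 1.0]]}
{'t': 0.15, 'joint_positions': array([-68.18267011,  26.82513396,  -0.66572924,  91.86615392,
         0.34659807,  61.38856395,  -3.22683093]), 'qd': array([-0.0084951 ,  0.05427323,  0.04737993, -0.21571089,  0.03563793,
        0.11583806,  0.089517  ]), 'tau': array([ 5.85727121e-04, -5.32794535e+01,  2.13699468e-02, -2.51549166e+01,
        1.14145307e-02,  5.60567889e-03, -4.80529707e-06]), 'ee_pos': array([0.2671732 , 0.5920834 , 0.22086812]), 'tool_rot': array([-1.79922464e+02,  8.00731605e-03,  1.55716326e+02]), 'force': array([-0.90002521, -0.27802476,  0.1380737 ]), 'torque': array([-0.04385279, -0.06427153,  0.04110734]), 'gripper_force': 0.0, 'width': 0.085237631624314}
```

View pics/top0.png

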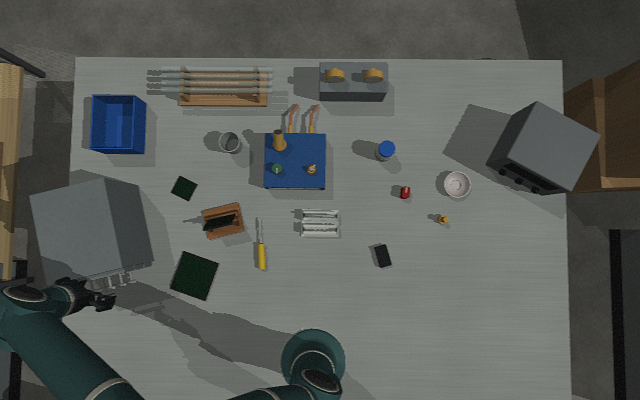

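View pics/side0.png

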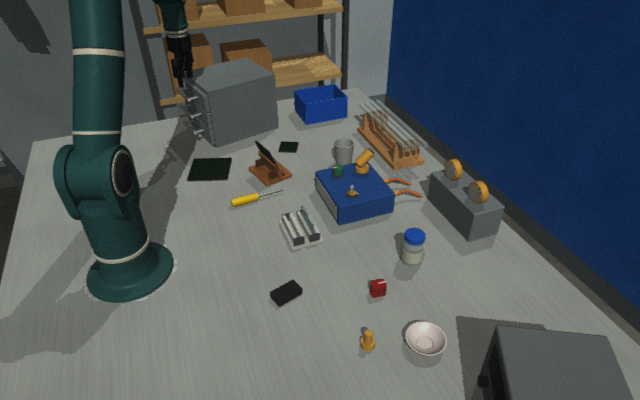

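In the top view, the three dark green plates are at (184,188), lying flat and small; (194,275), lying flat and large; and (222,222), leaning in the wooden stand. The one in the stand fits the description. The red knob is at (405,192), the rack at (320,222), and the console at (295,160) with the bare shaft at (311,169). I'll take close-ups with the wrist camera to confirm.

```bash
cat > h.py <<'E'
from workcell import *
import cv2,numpy as np
from scipy.spatial.transform import Rotation as Ro
def pose():
    o=get_obs();T=np.eye(4);T[:3,:3]=Ro.from_euler('xyz',o['tool_rot'],degrees=True).as_matrix();T[:3,3]=o['ee_pos'];return T
def rays(cam,px,T=None):
    """origin and unit directions (world) of pixels; T = tool pose for the wrist"""
    c=camera_model(cam);K=c['K'];p=(np.atleast_2d(px).astype(float)-K[:2,2])/K[0,0]
    if cam=='wrist':
        r=np.linalg.norm(p,axis=1,keepdims=True)+1e-12
        d=np.hstack([p/r*np.sin(r),np.cos(r)]);M=T@c['tool_from_camera']
    else: d=np.hstack([p,np.ones((len(p),1))]);M=c['T']
    d=d@M[:3,:3].T;return M[:3,3],d/np.linalg.norm(d,axis=1,keepdims=True)
def onplane(cam,px,z,T=None):
    o,d=rays(cam,px,T);return o+d*((z-o[2])/d[:,2:])
def shot(name):
    T=pose();im=snapshot('wrist');cv2.imwrite(f'pics/{name}.png',im);np.save(f'pics/{name}.npy',T);return im,T
E
python3 - <<'E'
from h import *
for n,p,yaw in(('stand',[.44,.33,.25],125),('rack',[.54,.0,.27],90),('knob',[.56,-.30,.2],60)):
    reach(p,[180,0,yaw]);sleep(.3);im,T=shot('w_'+n);print(n,get_obs()['t'])
a=[cv2.imread(f'pics/w_{n}.png') for n in('stand','rack')]
cv2.imwrite('pics/v1.png',np.vstack([x[:300] for x in a])[:, :])
E
```

```text
stand 1.7
rack 3.35
knob 4.875
```

View pics/w_stand.png

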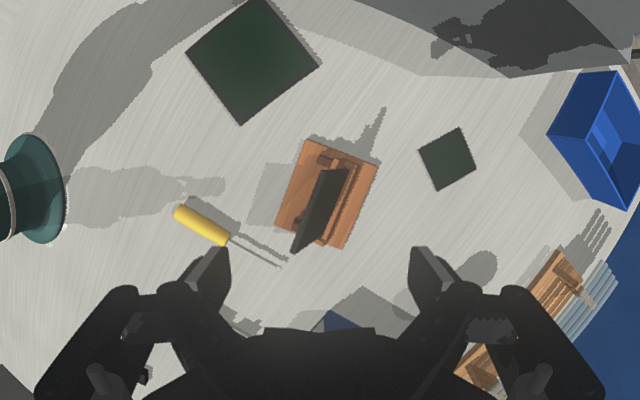

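View pics/w_rack.png

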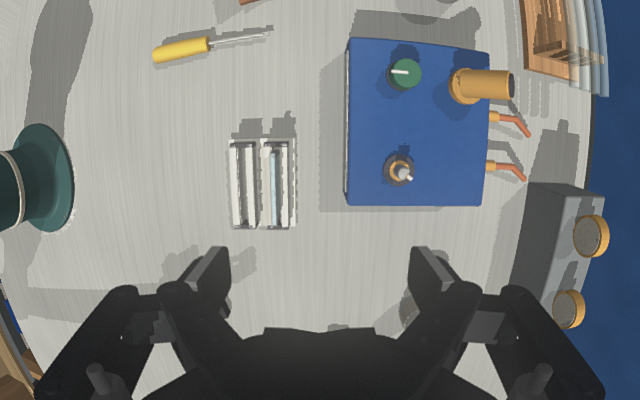

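View pics/w_knob.png

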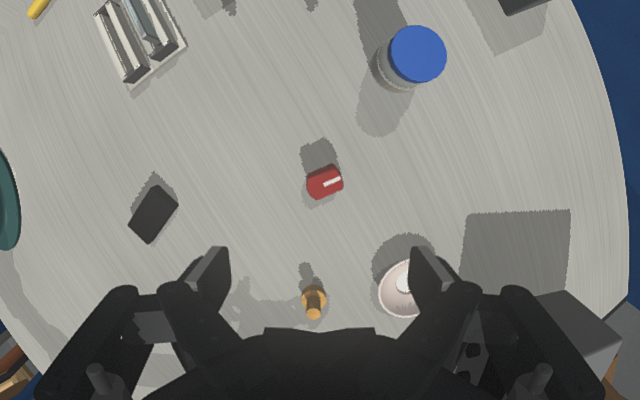

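The wrist view shows the shield leaning in the stand around (320,210). The small plate (447,158) and the large one (252,62) lie flat and aren't used. The rack's empty slot is the left one (243,185), the clear plate is in the right one, the shaft is at (401,171), and the red knob is at (325,182). Next I'll rectify enlarged tiles at the relevant heights.

```bash
cat >> h.py <<'E'
def ortho(im,T,c,z,half=.075,n=300):
    """picture of the plane z: columns -> -y, rows -> -x (as in the top view)"""
    s=np.linspace(half,-half,n);X,Y=np.meshgrid(c[0]+s,c[1]+s,indexing='ij')
    cm=camera_model('wrist');M=np.linalg.inv(T@cm['tool_from_camera'])
    P=np.stack([X,Y,np.full_like(X,z)],-1)@M[:3,:3].T+M[:3,3]
    q=np.linalg.norm(P[...,:2],axis=-1);th=np.arctan2(q,P[...,2]);K=cm['K']
    uv=P[...,:2]/q[...,None]*th[...,None]*K[0,0]+K[:2,2]
    return cv2.remap(im,uv[...,0].astype('f4'),uv[...,1].astype('f4'),cv2.INTER_CUBIC)
E
python3 - <<'E'
from h import *
L=lambda n:(cv2.imread(f'pics/w_{n}.png'),np.load(f'pics/w_{n}.npy'))
px=dict(stand=((323,205),.06,'stand',.085),rack=((263,185),.033,'rack',.075),shaft=((402,172),.098,'rack',.04),knob=((325,182),.034,'knob',.04))
t=[]
for k,(p,z,n,h) in px.items():
    im,T=L(n);c=onplane('wrist',p,z,T)[0];zz=.111 if k=='stand' else z
    print(k,c.round(4));t.append(ortho(im,T,c,zz,h))
cv2.imwrite('pics/mont.png',np.vstack([np.hstack(t[:2]),np.hstack(t[2:])]))
E
```

```text
stand [0.46  0.309 0.06 ]
rack [ 0.4673 -0.0152  0.033 ]
shaft [0.6293 0.0133 0.098 ]
knob [ 0.5668 -0.3002  0.034 ]
```

View pics/mont.png

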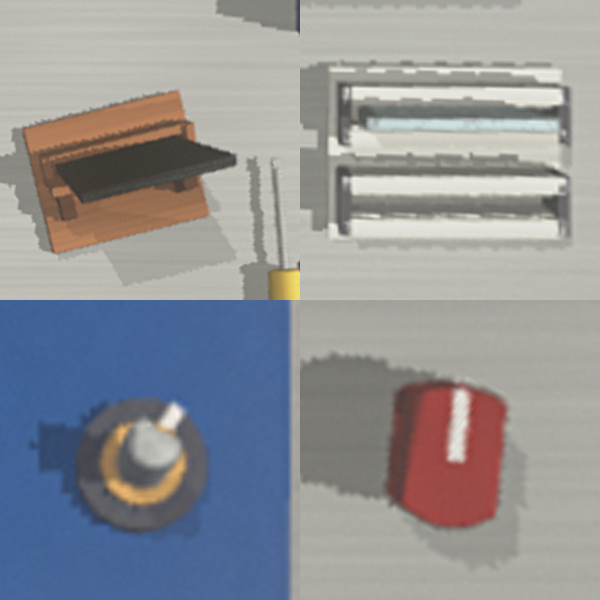

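The tiles confirm the mid-sized shield in the stand. Its top edge runs from (81,198) to (236,157), 89.6 mm, so it's the 90 mm plate, at a yaw of about 14.8°. The knob's line points to +x, roughly row-up, at (460,425). The shaft's tick is at (175,413), up and to the right of the axis. I'll take near-overhead close-ups of the knob, shaft and rack for the final numbers.

Run:
```python
from h import *
t=[]
for n,c,z,zp,h in(('knob',(.5668,-.3002),.13,.034,.03),('shaft',(.6293,.0133),.17,.098,.03),('rack',(.4503,-.0152),.13,.033,.07)):
    reach([c[0],c[1]-.066,z],[180,0,90]);sleep(.3);im,T=shot('c_'+n)
    t.append(ortho(im,T,c,zp,h)); 
    if n=='shaft': t.append(ortho(im,T,c,.074,h))
    print(n,get_obs()['t'],(T@camera_model('wrist')['tool_from_camera'])[:3,3].round(4))
cv2.imwrite('pics/mont2.png',np.vstack([np.hstack(t[:2]),np.hstack(t[2:])]))
```

```text
knob 5.8417 [ 0.5672 -0.2997  0.2819]
shaft 7.4167 [0.6291 0.0118 0.3208]
rack 8.5333 [ 0.4509 -0.0155  0.281 ]
```

View pics/mont2.png

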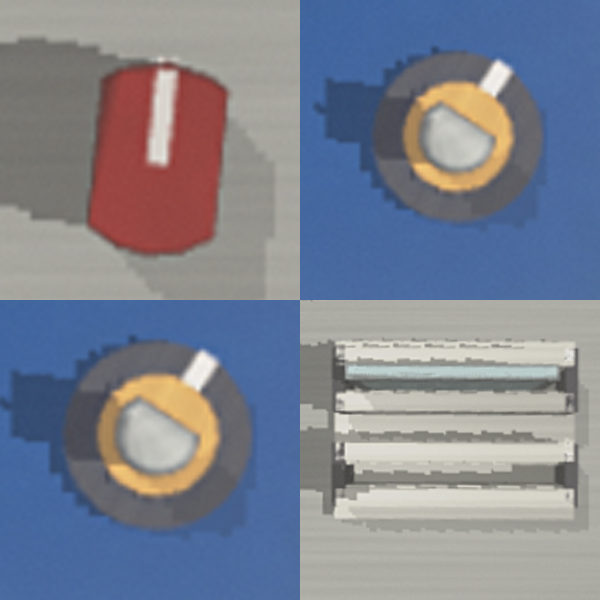

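The overhead views show the knob centred at (158,160), with its line leaning slightly right. The shaft's flat faces up and right, from (430,103) to (497,138), and the tick is at (497,78). The rack's empty slot is the dark gap around row 476 (176 within its tile), between end stops at columns 345 and 565. I'll fit the angles by mask, then grasp the shield.

Run:
```python
from h import *
L=lambda n:(cv2.imread(f'pics/{n}.png'),np.load(f'pics/{n}.npy'))
def big(m,near):
    n,l,s,c=cv2.connectedComponentsWithStats(m.astype('u1'));i=1+np.argmax(s[1:,4]);return l==i,c[i]
def ax(m):
    r,c=np.nonzero(m);P=np.c_[-r,-c].astype('f4');v=cv2.fitLine(P,cv2.DIST_L2,0,.01,.01).ravel();d=v[:2]*np.sign(v[0]);return np.degrees(np.arctan2(d[1],d[0]))
im,T=L('c_knob');t=ortho(im,T,(.5668,-.3002),.034,.03);h=cv2.cvtColor(t,cv2.COLOR_BGR2HSV)
red=(h[...,1]>120)&(h[...,2]>60)&((h[...,0]<10)|(h[...,0]>170));red,_=big(red,0);w=(h[...,1]<70)&(h[...,2]>150)
hull=cv2.convexHull(np.argwhere(red)[:,::-1].astype('i4'));inside=cv2.fillPoly(np.zeros((300,300),'u1'),[hull],1)>0
wl,c=big(w&inside,0);print('knob line yaw',ax(wl),c,'rect',cv2.minAreaRect(hull))
im,T=L('c_shaft');t=ortho(im,T,(.6293,.0133),.074,.03);h=cv2.cvtColor(t,cv2.COLOR_BGR2HSV)
w=(h[...,1]<60)&(h[...,2]>190);w[110:]=0;tk,c=big(w,0);print('tick',c,ax(tk),tk.sum())
blue=(h[...,0]>100)&(h[...,0]<125)&(h[...,1]>120);dark=(h[...,2]<110)&~blue;dark,_=big(dark,0)
print('flange',cv2.minEnclosingCircle(cv2.convexHull(np.argwhere(dark)[:,::-1].astype('i4'))))
t2=ortho(im,T,(.6293,.0133),.098,.03);h=cv2.cvtColor(t2,cv2.COLOR_BGR2HSV);g=(h[...,1]<60)&(h[...,2]>90);g[:90]=0;g[190:]=0;g[:,:100]=0;g[:,210:]=0
g,c=big(g,0);C=max(cv2.findContours(g.astype('u1'),0,1)[0],key=len)[:,0];ed=C[(C[:,0]>134)&(C[:,0]<190)&(C[:,1]<135)]
v=cv2.fitLine(ed.astype('f4'),cv2.DIST_HUBER,0,.01,.01).ravel();print('shaft blob',c,g.sum(),'chord',np.degrees(np.arctan2(v[1],v[0])),v)
im,T=L('c_rack');t=ortho(im,T,(.4503,-.0152),.033,.07).astype(int).sum(2)/3
for c0 in range(70,250,30):
    p=t[130:225,c0:c0+10].mean(1);d=np.diff(np.convolve(p,np.ones(3)/3,'same'));print(c0+5,'fall',130+np.argmin(d[20:50])+20.5,'rise',130+np.argmax(d[40:70])+40.5)
im,T=L('w_stand');t=ortho(im,T,(.46,.309),.111,.085);h=cv2.cvtColor(t,cv2.COLOR_BGR2HSV);m=(h[...,2]<75);m[:130]=0;m[215:]=0;m,c=big(m,0);print('shield',cv2.minAreaRect(np.argwhere(m)[:,::-1].astype('i4')))
C=np.argwhere(m)
bot=np.array([[c0,C[C[:,1]==c0,0].max()] for c0 in range(95,232,3)]);print(np.polyfit(bot[:,0],bot[:,1],1),C[:,1].min(),C[:,1].max())
```

```text
knob line yaw -6.1940355 [161.83176645 116.47303315] rect ((158.07000732421875, 160.3363494873047), (123.08407592773438, 183.4019012451172), 6.968256950378418)
tick [199.51617251  70.21698113] -32.21751 742
flange ((154.62698364257812, 134.13491821289062), 95.11622619628906)
shaft blob [152.98372414 140.39365517] 3625 chord 33.39119 [  0.8349325    0.55035233 168.3        120.7       ]
75 fall 171.5 rise 184.5
105 fall 170.5 rise 184.5
135 fall 170.5 rise 183.5
165 fall 170.5 rise 184.5
195 fall 171.5 rise 184.5
225 fall 164.5 rise 189.5
shield ((143.42288208007812, 164.631103515625), (43.452301025390625, 171.0127716064453), 75.46554565429688)Traceback (most recent call last):
  File "<stdin>", line 23, in <module>
    return umr_maximum(a, axis, None, out, keepdims, initial, where)
ValueError: zero-size array to reduction operation maximum which has no identity
```

Run:
```python
from h import *
psi,th=np.radians(14.7),.35
S=(Ro.from_euler('z',psi)*Ro.from_euler('y',-th)).as_matrix();sx,sy,sz=S.T
R=np.c_[sy,sx,-sz];rpy=Ro.from_matrix(R).as_euler('xyz',degrees=True).tolist()
top=np.array([.4438,.3039,.1112]);g=top-.020*sz
print(rpy,g)
reach((g+.09*sz).tolist(),rpy);print(move_l(g.tolist(),rpy,feed=.12,guard=12))
close_gripper();o=get_obs();print(o['t'],o['width'],o['gripper_force'],o['ee_pos'],o['force'])
print(move_l((g+.09*sz).tolist(),feed=.12,guard=20))
o=get_obs();print(o['t'],o['width'],o['force'],o['ee_pos'])
reach([.4375,-.0177,.14],[180,0,90]);sleep(.3)
o=get_obs();print(o['t'],o['width'],o['force'],o['ee_pos'],o['tool_rot'])
im,T=shot('held');cv2.imwrite('pics/side1.png',np.vstack([cv2.resize(snapshot('side')[150:250,230:390],None,fx=3,fy=3,interpolation=cv2.INTER_CUBIC),cv2.resize(im[120:280,180:500],(480,240))]))
```

```text
[159.94647717042122, 0.0, 104.70000000000002] [0.45043348 0.30564026 0.09241255]
False
11.5667 0.00399788383207937 59.95565056800842 [0.45051776 0.30578118 0.09275207] [-1.24643005 -0.81383606  4.97326416]
False
12.4667 0.004192729966678851 [-0.42138922 -0.12593068 -0.75677775] [0.42029426 0.2974526  0.17629589]
13.9667 0.003822312489370728 [ 0.04439401  1.01347965 -0.8198059 ] [ 0.437582   -0.01688716  0.14004969] [ 1.79989036e+02 -5.85744893e-03  9.01009200e+01]
```

View pics/side1.png

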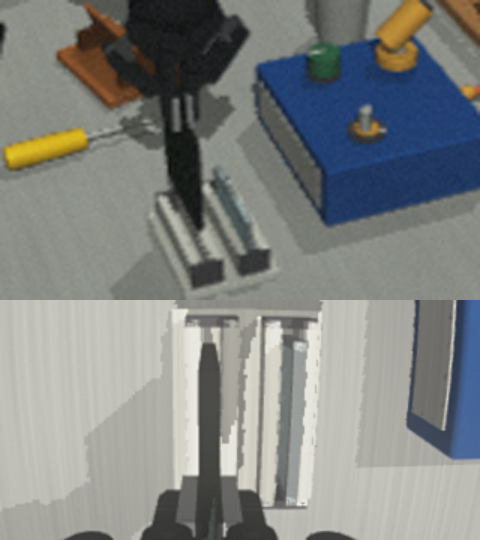

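The shield is held upright over the empty slot: the plate spans rows 345–480 in the lower crop, parallel to the rails. Now lower it under guard.

Run:
```python
from h import *
hit=move_l([.4375,-.0177,.105],[180,0,90],feed=.1,guard=6);print(hit,get_obs()['ee_pos'])
if not hit: hit=move_l([.4375,-.0177,.080],[180,0,90],feed=.04,guard=5)
o=get_obs();print(hit,o['t'],o['ee_pos'],o['force'],o['torque'],o['width'])
im,T=shot('ins');cv2.imwrite('pics/side2.png',snapshot('side'))
```

```text
False [ 0.43751609 -0.01786407  0.10497838]
True 15.1083 [ 0.4377207  -0.01794604  0.08317125] [-0.69837123 -0.91043034  4.40963663] [-0.21135663  0.02108608  0.00424509] 0.0036985475317571305
```

Run:
```python
from h import *
ungrasp();sleep(.2);move_l([.4375,-.0177,.19],feed=.15);sleep(.2)
im,T=shot('placed');s=snapshot('side');print(get_obs()['t'])
cv2.imwrite('pics/placed2.png',np.vstack([cv2.resize(s[150:250,230:390],None,fx=3,fy=3,interpolation=cv2.INTER_CUBIC),cv2.resize(im[100:260,180:500],(480,240))]))
rp=[180,0,173.5]
reach([.5648,-.3018,.10],rp);print(move_l([.5648,-.3018,.021],rp,feed=.1,guard=8))
close_gripper();o=get_obs();print(o['t'],o['ee_pos'],o['width'],o['gripper_force'],o['force'])
```

```text
17.3333
False
20.6333 [ 0.56506522 -0.3019792   0.02163723] 0.02253990929275644 58.79271537065506 [-1.3292279   0.37200743  5.47357905]
```

View pics/placed2.png

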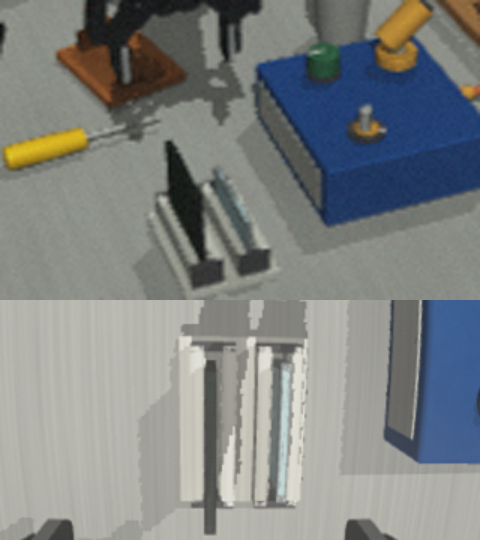

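The shield stands in the empty slot and is free of the fingers. In the lower crop its top edge is at column 210, rows 360–533, parallel to the slot, with the clear plate untouched beside it. Knob gripped, so now onto the shaft.

Run:
```python
from h import *
rp=[180,0,147]
move_l([.5648,-.3018,.18],feed=.2)
reach([.632,.0123,.18],rp);move_l([.632,.0123,.126],rp,feed=.1,guard=10);sleep(.3)
o=get_obs();print(o['t'],o['ee_pos'],o['tool_rot'],o['width'],o['force']);f0=o['force']
im,T=shot('pre')
hit=move_l([.632,.0123,.104],rp,feed=.03,guard=6);o=get_obs();print(hit,o['t'],o['ee_pos'],o['force']-f0,o['torque'])
```

```text
23.7833 [0.63232491 0.01237718 0.12659799] [1.79959053e+02 4.25401749e-02 1.47001050e+02] 0.02252415338999947 [ 0.13145558 -0.04354629 -1.45532727]
False 24.7167 [0.63217788 0.01226884 0.10411788] [-0.24973341  0.16533308  0.79536072] [0.02173925 0.04073312 0.04880536]
```

Run:
```python
from h import *
rp=[180,0,147];f0=get_obs()['force']
for z in(.1015,.0995,.0985,.0975,.097,.0965,.096):
    move_l([.632,.0123,z],rp,feed=.03);sleep(.2);o=get_obs();f=o['force']-f0;print(z,o['ee_pos'].round(4),f.round(2))
    if f[2]>16:break
sleep(.3);o=get_obs();print(o['t'],o['ee_pos'],o['force']-f0,o['torque'],o['width'],o['gripper_force'])
im,T=shot('end');s=snapshot('side')
cv2.imwrite('pics/end2.png',np.vstack([cv2.resize(s[130:250,240:400],(640,480)[:2],interpolation=cv2.INTER_CUBIC)]))
```

```text
0.1015 [0.6325 0.0123 0.102 ] [-0.2  -0.04  3.57]
0.0995 [0.6326 0.0123 0.1001] [-0.9  -0.97  6.87]
0.0985 [0.6326 0.0123 0.0993] [-1.58 -0.22  8.81]
0.0975 [0.6326 0.0123 0.0985] [-1.02  0.5   9.68]
0.097 [0.6327 0.0123 0.0981] [-1.67  0.13  9.35]
0.0965 [0.6327 0.0122 0.0977] [-0.88 -0.78 10.03]
0.096 [0.6327 0.0123 0.0976] [-2.09  0.2  12.75]
28.1667 [0.63266757 0.01228966 0.09758286] [-2.59019028  0.11354765 14.25235119] [-0.04333842  0.57126588 -0.04873662] 0.022342142510696862 61.147871017456055
```

View pics/end2.png

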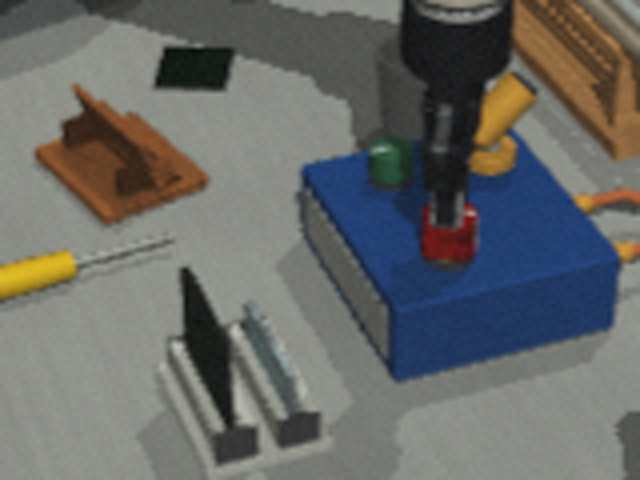

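The knob sits on the shaft in the gripper at (450,240), and the shield stands in its slot at (205,350). The push rises with the spring and then steeply to about 14 N after 6 mm, so the valve is at its stop.

```bash
python3 -c "
from workcell import *
print(hand_in())"
```

```text
the job is handed in; nothing more can be done
None
```

I handed the job in at about 28 s of the 64 s allowed, and the judge returned no verdict. By my own checks, the shield stands free on the floor of the empty slot, and the knob is home on the D-shaft with its flats matched, held pressed against the valve's stop at about 14 N.

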